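# Tighten the hand chuck on a countersink bit and hold the tool up ready

## Robot

A 6-joint arm with a two-finger parallel gripper is mounted at the origin on the work surface. World frame = base frame: x ahead of the robot, y to its left, z up, the work surface at z = 0. Lengths are in m, angles in rad, forces in N, time in s.
With the tool pointing down it reaches from about 0.35 to 0.85 m from the base axis. Payload 8.1 kg.
Tool frame: the origin (TCP) lies between the finger pads, 19 mm behind the fingertips; this is the grasp point; z points along the fingers, y is the line along which they close (so a half turn about z gives the same grasp; the last joint's range is limited). The gripper opens to 93 mm and grips with 3 to 60 N. Pads are 15 mm wide; open, the fingers measure 128 mm over their backs; the gripper's body (75 mm by 188 mm) begins 65 mm behind the grasp point.
Start: joints at [-1.205, 0.13, 1.488, -0, 1.523, -0.085], TCP at [0.261, -0.54, 0.237] pointing down, gripper open.
Joint ranges: [-2.96, 2.96], [-0.89, 2.26], [0.02, 2.5], [-1.34, 4.48], [0, 2.73], [-2.66, 2.66]. Speed limits (rad/s): [2.39, 2.39, 2.79, 3.14, 3.14, 3.14].

## Interface

Orientations are given as [roll, pitch, yaw] about the fixed x, y, z axes, in that order (R = Rz(yaw) Ry(pitch) Rx(roll)).
In Python, from station import robot gives the robot as it stands.
- The arm moves only by the shell command python3 -m handwheel [OPENING], which reads ROWS from standard input. ROWS is a JSON list of rows, 1 to 12 of them, each of 6 numbers: dx, dy, dz in fractions of the full range, 1 being 0.75 m, then a rotation vector rx, ry, rz in a scale on which 1.0 is 2 pi rad; each row shifts and turns the commanded pose from where the row before left it, along the tool's axes as they then stand; what a row does not reach is not made up. A row lasts 1/12 s, in which the tool goes at most 0.0417 m and 0.125 rad, less where a joint would pass 70% of its speed; a pose out of reach is approached as far as the arm can. OPENING is the opening from 0.0 (shut) to 1.0 (fully open), set as the command begins (- or left out keeps the last). The fingers move at their own pace and stop on an object; the grip force is fixed at half the most. Time passes only in rows, so rows that do not move let the fingers close. It prints the time, the measured TCP pose, the force, the opening and the grip force at its end. No shift or turn number may pass 1 either way. Input that does not fit is refused with a message, and nothing moves.
- robot.observe(): the state, without advancing time (a new reading comes with each control period).
- robot.grab_frame(name): name is "scene" or "top" or "wrist"; returns (picture, depth): 420x560x3 uint8, red, green, blue; 420x560 float32, m along the optical axis (not along the pixel's ray), 0 where there is no reading.
- robot.calibration(name): a dict with "fovy" (degrees; the focal length in pixels is half the picture's height over the tangent of half this angle, whatever the lens; pixels are square), "cx", "cy" (the principal point, pixels), "world_from_camera" (4x4, takes a point from camera to world coordinates); the wrist camera has in their place "T_tool_cam" (4x4, takes a point from camera to tool coordinates, whose origin is the TCP and whose axes are the flange's). Camera axes: x right, y up, looking along -z (the intrinsics and any distortion apply to the point x, -y, -z); pixel columns grow to the right and rows downward; lengths in m; the calibration is good to about 2 mm. A picture is of the moment at which its call begins: read the wrist's pose just before it. calibration takes no time and is no camera call.
- robot.job_done(): hands the job in; it is judged then, once.
The state is a dict: "time": time; "q": joint angles; "dq": joint speeds; "joint_torque": joint torques, N m; "tcp_pos": TCP position; "eef_rot": TCP orientation; "force": force on the tool from outside, world axes, zero at the start; "torque": the same for the moment, N m; "gripper_width": opening from 0.0 (shut) to 1.0 (fully open); "gripper_force": force on a finger pad.
Only numpy, scipy, OpenCV 4.12 (cv2) and the standard library are available. Lean on these libraries where they do the work, as an engineer would, in place of code of your own. Each camera call takes 0.05 s, during which the arm holds its last target. There are 200 camera calls.

## Task

A countersink bit stands loose in the open jaws of the hand chuck, which is parked upright in the wooden bench block. Turn the chuck's sleeve clockwise, seen from above, until it comes to its stop with the jaws tight on the bit; only then lift the whole tool by its chuck straight up out of the block and finish while still holding it in the air, upright and still, its foot about 5 cm above the top of the block. Leave the stake in the other hole, the hammer, the water bottle and the tub where they are.

Things in the scene. Friction and masses are not known exactly. Their poses are not given: they have to be found in the camera images.
- stake_block: Pale hardwood bench block, 90 x 190 x 60 mm (x, y, z), screwed to the table: it cannot move. Origin: centre of its underside, on the table; z up. Two square pockets 28 mm wide, 48 mm deep (floor 12 mm above the table) at y = -50 and +50 mm in its own frame. The hand chuck stands in one pocket, the mushroom stake in the other.
- bench_chuck: Hand chuck, 134 mm tall, 0.35 to 0.55 kg. Origin: centre of its foot; z up the tool. From the foot: square dark wooden handle 26 mm wide to 63; brass ferrule to 70; steel collar dia 37 to 84, fixed to the handle; black knurled sleeve dia 38, 86 to 119, then nose tapering to 128; jaw tips to 134. Parked, its foot is 12 mm above the table; the square pocket keeps it from turning (4 degrees of play).
- sleeve_mid (a point): Point on the tool's axis 110 mm above its foot, inside the black sleeve: a good height for the TCP when gripping the sleeve from above, at any yaw. The bit's point is 38 mm above it. Parked, it is 122 mm above the table.
- sleeve (a joint): Angle of the black sleeve on the tool, rad; grows as it is turned clockwise seen from above, which closes the three jaws together, 1.25 mm per rad. 0 = open (jaws 2.5 mm clear of the shank); they meet the shank at about 2.0 and bite harder up to the end stop at 2.5, fully tight (about 7 N a jaw). Starts at 0 to 0.6. Friction 0.25 N m: it stays where it is left.
- jaw_a: Steel chuck jaw, 10 mm wide, 22 mm tall; its frame is the tool's (origin at the foot on the axis when fully open). It slides inward along its own -x as the sleeve is turned.
- jaw_b: Second jaw, the same, 120 degrees round from the first.
- jaw_c: Third jaw, the same, 240 degrees round.
- countersink: Steel countersink bit, 48 mm long, 30 g: straight round shank dia 8, 36 mm long, then a head dia 12 with a 90 degree point up. Loose. Origin: centre of the shank's lower end; z along the bit to the point. It stands in the chuck's bore, its lower end on the bore's floor 100 mm above the tool's foot, the head just above the jaw tips.
- mushroom_stake: Bystander: small steel mushroom stake standing in the block's other pocket, square shank 26 mm, domed head dia 42 mm, 77 mm tall, its dome 89 mm above the table. Origin: centre of the foot. The same pockets are used by both, so which one is which changes.
- chasing_hammer: Bystander: chasing hammer lying on the table, wooden handle along its x, 220 mm long, steel head at +x, under 30 mm tall.
- water_bottle: Bystander: clear water bottle with a blue cap standing on the table, dia 60, 160 mm tall. Origin: centre of the underside.
- rivet_tub: Bystander: white plastic tub of rivets on the table, dia 84, 45 mm tall. Origin: centre of the underside.
Things that resemble listed ones, but are neither listed nor needed, are in the scene too. What is shaped like the bench_chuck but purple or turquoise is not meant.

How it is judged:
On the way, in this order (a step that is already met when the one before it is completed fails the run):
1. the jaws are tight on the bit's shank while the tool still stands in the block (contact force between each of jaw_a, jaw_b, jaw_c and countersink above 3 N and value of joint sleeve above 2.35 rad and height (world z) of bench_chuck below 0.025 m), for 0.2 s.
2. the tool is lifted clear of the block, upright, with the bit in its jaws (height (world z) of bench_chuck above 0.085 m and angle between bench_chuck's own z axis and vertical below 0.12 rad and z of countersink in the frame of bench_chuck between 0.095 and 0.107 m and angle between the z axis of countersink and the z axis of bench_chuck, either way round below 0.1 rad and contact force between each of jaw_a, jaw_b, jaw_c and countersink above 3 N and value of joint sleeve above 2.35 rad), for 0.2 s.
At the end, for the whole second after the job is handed in: Fingers hold the tool, not the bit: foot 25 to 100 mm above the block top, touching neither block nor stake, within 0.12 rad of upright, still (0.03 m/s, 0.2 rad/s); sleeve past 2.35 rad, each jaw on the bit over 3 N, bit within 7 mm of the bore floor and in line; others within 30 mm (all of step 2 and contact force between the fingers and bench_chuck above 3 N and contact force between the fingers and countersink below 0.5 N and contact force between bench_chuck and stake_block below 0.1 N and contact force between bench_chuck and mushroom_stake below 0.1 N and height (world z) of bench_chuck below 0.16 m and linear speed of bench_chuck below 0.03 m/s and angular speed of bench_chuck below 0.2 rad/s and distance of each of mushroom_stake, chasing_hammer, water_bottle, rivet_tub from where it was at the start of the episode below 0.03 m); the arm keeps its last pose, push and grip.
It fails at once if the stake, hammer, bottle or tub is shoved or knocked over (distance of any of mushroom_stake, chasing_hammer, water_bottle, rivet_tub from where it was at the start of the episode above 0.03 m).
It fails at once if the tool is tipped far over (angle between bench_chuck's own z axis and vertical above 0.5 rad).
It fails at once if the tool is pulled out of the block before the jaws are tight on the bit (height (world z) of bench_chuck above 0.04 m and value of joint sleeve below 2.3 rad).
It also fails if it takes over 48 s, if anything falls off the work surface, if the arm or the gripper's body presses on something with over 40 N, if the wrist force passes 120 N, or if a joint passes its speed limit or range.

## Working session

There is one attempt and no reset: what is moved stays moved. The work goes in short steps, Python scripts to look and compute and a shell command to move; the robot and the scene stay as the last step left them, time stands still between calls to the robot, and variables do not carry over. Pictures are saved under pics/ and viewed, at most 10 in all, crops included, and the job is handed in when it is done.

```bash
mkdir -p pics
cat > h.py <<'E'
import numpy as np,cv2
from station import robot
def px2w(n,u,v,z,cal=None):
    c=robot.calibration(n);f=210/np.tan(np.radians(c["fovy"])/2)
    T=np.array(c["world_from_camera"]) if cal is None else cal
    d=T[:3,:3]@np.array([(u-c["cx"])/f,-(v-c["cy"])/f,-1]);o=T[:3,3]
    return o+d*(z-o[2])/d[2]
def dep2w(n,D,us,vs):
    c=robot.calibration(n);f=210/np.tan(np.radians(c["fovy"])/2);T=np.array(c["world_from_camera"])
    d=D[vs,us];P=np.stack([(us-c["cx"])/f*d,-(vs-c["cy"])/f*d,-d],1)
    return P@T[:3,:3].T+T[:3,3]
E
python3 - <<'E'
from h import *
for n in("top","scene"):
    p,d=robot.grab_frame(n);np.savez(f"{n}.npz",p=p,d=d);cv2.imwrite(f"pics/{n}.png",p[:,:,::-1]);print(robot.calibration(n))
print(robot.observe())
E
```

```text
{'fovy': 44.54800311958136, 'cx': 283.70610338754705, 'cy': 208.4644612454398, 'world_from_camera': array([[-0.00215135,  0.99213212, -0.1251768 ,  0.4466176 ],
       [-0.99997417, -0.00299283, -0.00653463, -0.01705915],
       [-0.00685785,  0.12515951,  0.99211293,  1.33040342],
       [ 0.        ,  0.        ,  0.        ,  1.        ]])}
{'fovy': 55.560302429632436, 'cx': 281.4828844205131, 'cy': 211.924886550288, 'world_from_camera': array([[ 0.37668532, -0.77723867,  0.50399228,  1.12268397],
       [ 0.92630884,  0.31148989, -0.21195752, -0.24188932],
       [ 0.00775308,  0.54669379,  0.83729672,  1.00587122],
       [ 0.        ,  0.        ,  0.        ,  1.        ]])}
{'time': 0.1, 'q': array([-1.20536169e+00,  1.31100877e-01,  1.48915375e+00,  8.88323423e-06,
        1.52300210e+00, -8.53872052e-02]), 'dq': array([-1.71875036e-05, -3.94467595e-04, -2.26721183e-03,  1.55747589e-03,
        1.29399966e-03,  6.14781307e-04]), 'joint_torque': array([ 1.52264900e-03, -5.61339819e+01, -4.93095231e+01,  7.71127618e-02,
        2.91838101e-02, -4.72834188e-05]), 'tcp_pos': array([ 0.26128187, -0.53959148,  0.23649236]), 'eef_rot': array([-3.13993540e+00, -1.50758055e-04,  4.50821289e-01]), 'force': array([-0.94409557, -0.55185519, -0.19367699]), 'torque': array([-0.05089305,  0.01686391,  0.01395232]), 'gripper_force': 0.0, 'gripper_width': 0.9986643196765237}
```

View pics/top.png

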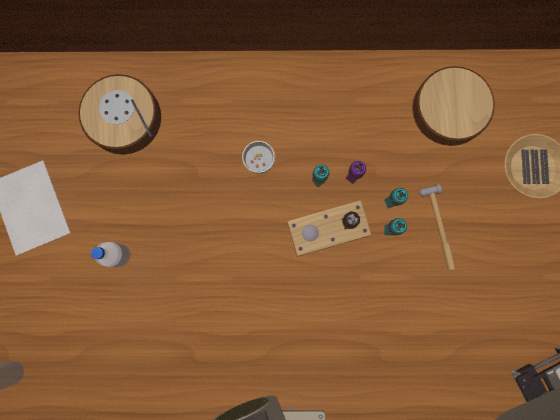

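View pics/scene.png

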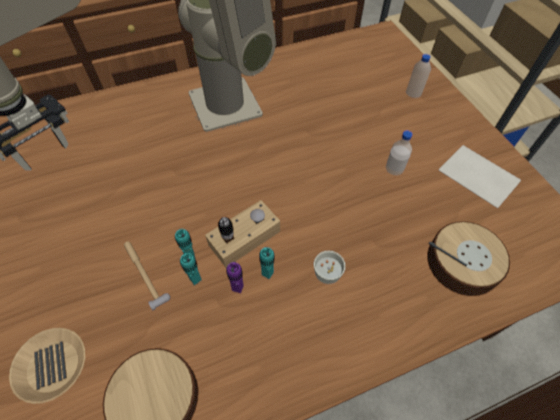

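Candidates (top view): black chuck in the block (351,220), turquoise ones (321,173), (399,196), (398,227), and a purple one (357,169). I choose the black one in the block and check it in a crop. The mushroom stake is at (310,233).

Run:
```python
from h import *
t=np.load("top.npz");p=t["p"];d=t["d"];s=np.load("scene.npz")
a=cv2.resize(p[150:270,270:430],None,fx=4.5,fy=4.5,interpolation=2)[:,:,::-1]
b=cv2.resize(s["p"][190:300,150:310],None,fx=4.5,fy=4.5,interpolation=2)[:,:,::-1]
cv2.imwrite("pics/crop.png",np.vstack([cv2.resize(a,(400,300)),cv2.resize(b,(400,275))]))
# block top by depth
vs,us=np.mgrid[180:270,270:390];vs=vs.ravel();us=us.ravel()
P=dep2w("top",d,us,vs)
m=(abs(P[:,2]-.06)<.008)
M=np.zeros(d.shape,np.uint8);M[vs[m],us[m]]=255
c=max(cv2.findContours(M,0,2)[0],key=cv2.contourArea)
W=np.array([px2w("top",u,v,.06)[:2] for u,v in c[:,0]])
r=cv2.minAreaRect((W*1000).astype(np.float32));print("block",r)
for lo,hi in((.08,.095),(.10,.2)):
    k=(P[:,2]>lo)&(P[:,2]<hi);print(lo,k.sum(),P[k].mean(0),P[k].min(0),P[k].max(0))
# all tall things
vs,us=np.mgrid[140:260,240:460];P=dep2w("top",d,us.ravel(),vs.ravel())
M=((P[:,2]>.08)&(P[:,2]<.2)).reshape(us.shape).astype(np.uint8)
n,L=cv2.connectedComponents(M)
for i in range(1,n):
    k=(L==i).ravel()
    if k.sum()>30:print(k.sum(),np.round((P[k].min(0)+P[k].max(0))/2,3),P[k].max(0)[2])
```

```text
block ((558.7042846679688, -120.23253631591797), (90.1645736694336, 190.0840606689453), 15.743345260620117)
0.08 233 [ 0.55077372 -0.08523772  0.08597863] [ 0.526532   -0.26785903  0.08015117] [ 0.67328961 -0.0532323   0.09461337]
0.1 249 [ 0.5740254  -0.1654973   0.13366466] [ 0.55271035 -0.26222692  0.1000878 ] [ 0.67113997 -0.08763337  0.16339348]
244 [ 0.695 -0.186  0.109] 0.13692034506168738
232 [ 0.686 -0.098  0.112] 0.14165379471204442
257 [ 0.63  -0.284  0.109] 0.13737105444526265
244 [ 0.571 -0.167  0.123] 0.16339347554734562
250 [ 0.557 -0.28   0.111] 0.1376720401027789
207 [ 0.545 -0.072  0.087] 0.0946133724092888
```

View pics/crop.png

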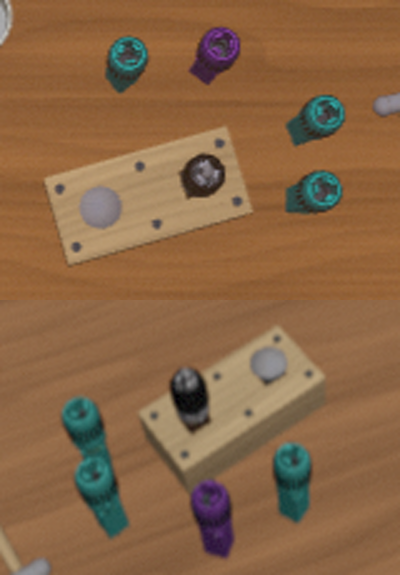

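The crop confirms it: the black chuck stands in the block's right pocket with the steel bit in it (crop 205,175). The turquoise and purple ones stand free on the table. Block centre is (0.559,-0.120) at 15.7°, so the chuck is at about (0.572,-0.168).

The rows are not in the units I measure in: shifts go in shares of 0.75 m and turns go in shares of 2 pi rad. I convert before sending: 0.0368 m / 0.75 = 0.0491, -0.0166 m / 0.75 = -0.0221.

```bash
echo '[[0.0491,-0.0221,0,0,0,0],[0.0491,-0.0221,0,0,0,0],[0.0491,-0.0221,0,0,0,0],[0.0491,-0.0221,0,0,0,0],[0.0491,-0.0221,0,0,0,0],[0.0491,-0.0221,0,0,0,0],[0.0491,-0.0221,0,0,0,0],[0.0491,-0.0221,0,0,0,0],[0.0491,-0.0221,0,0,0,0],[0.0491,-0.0221,0,0,0,0],[0.0491,-0.0221,0,0,0,0],[0.0491,-0.0221,0,0,0,0]]' | python3 -m handwheel 1.0
echo '[[0,0,0,0,0,-0.0199],[0,0,0,0,0,-0.0199],[0,0,0,0,0,-0.0199],[0,0,0,0,0,-0.0199],[0,0,0,0,0,-0.0199],[0,0,0,0,0,-0.0199],[0,0,0,0,0,-0.0199],[0,0,0,0,0,-0.0199],[0,0,0,0,0,-0.0199],[0,0,0,0,0,-0.0199],[0,0,0,0,0,-0.0199],[0,0,0,0,0,0]]' | python3 -m handwheel
python3 - <<'E'
from h import *
from scipy.spatial.transform import Rotation as R
s=robot.observe();p,d=robot.grab_frame("wrist");c=robot.calibration("wrist")
T=np.eye(4);T[:3,:3]=R.from_euler("xyz",s["eef_rot"]).as_matrix();T[:3,3]=s["tcp_pos"]
T=T@np.array(c["T_tool_cam"]);np.savez("wrist.npz",p=p,d=d,T=T)
print(s["q"],s["tcp_pos"],s["eef_rot"],c)
cv2.imwrite("pics/wrist.png",p[:,:,::-1])
E
```

```text
time: 1.1
tcp_pos: [0.5729, -0.1664, 0.237]
eef_rot: [-3.141, 0.0, 0.451]
force: [-0.1, -0.2, -0.2]
gripper_width: 1.004
gripper_force: 0.0
time: 2.1
tcp_pos: [0.5718, -0.1683, 0.2368]
eef_rot: [-3.141, -0.001, 1.832]
force: [-0.5, 0.3, 1.0]
gripper_width: 0.998
gripper_force: 0.0
[-3.72158047e-01  1.21126833e-01  1.49938382e+00 -2.01837594e-05
  1.52218041e+00 -6.33361450e-01] [ 0.5718221  -0.16825488  0.23681439] [-3.14069536e+00 -6.33852344e-04  1.83200044e+00] {'fovy': 68.42946538091262, 'cx': 282.43884183259973, 'cy': 212.54426110226962, 'T_tool_cam': array([[-2.21088960e-04,  9.64008724e-01,  2.65870517e-01,
         7.46071079e-02],
       [ 9.99999953e-01,  1.56709117e-04,  2.63361259e-04,
        -3.55192864e-04],
       [ 2.12218217e-04,  2.65870563e-01, -9.64008713e-01,
        -1.46954930e-01],
       [ 0.00000000e+00,  0.00000000e+00,  0.00000000e+00,
         1.00000000e+00]])}
```

View pics/wrist.png

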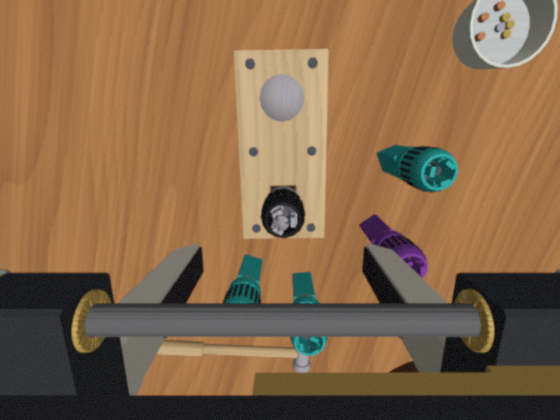

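The wrist view shows the chuck's nose and bit at (283,213), between the fingers laterally, and the stake at (281,98). I'll refine the axis.

Run:
```python
from h import *
w=np.load("wrist.npz");T=w["T"];d=w["d"];c=robot.calibration("wrist");f=210/np.tan(np.radians(c["fovy"])/2)
vs,us=np.mgrid[180:245,250:320];us=us.ravel();vs=vs.ravel();D=d[vs,us]
P=np.stack([(us-c["cx"])/f*D,-(vs-c["cy"])/f*D,-D],1)@T[:3,:3].T+T[:3,3]
for lo,hi in((.147,.17),(.135,.147),(.115,.132),(.147,.155),(.155,.165)):
    k=(P[:,2]>lo)&(P[:,2]<hi);q=P[k]
    if len(q): print(lo,k.sum(),(q.min(0)+q.max(0))/2,q.mean(0),us[k].mean(),vs[k].mean())
k=(P[:,2]>.12)&(P[:,2]<.131)
q=P[k][:,:2];A=np.c_[2*q,np.ones(len(q))];x=np.linalg.lstsq(A,(q**2).sum(1),rcond=None)[0];print("circle",x[:2],np.sqrt(x[2]+x[:2]@x[:2]))
for z in(.14,.16):print(px2w("wrist",283,213,z,T))
```

```text
0.147 200 [ 0.57258511 -0.1659004   0.15387544] [ 0.56937952 -0.16485311  0.15548232] 281.15 222.245
0.135 776 [ 0.5709011  -0.16681763  0.14093009] [ 0.57067959 -0.1651827   0.13972114] 282.67783505154637 217.26288659793815
0.115 417 [ 0.57091685 -0.16668596  0.12351241] [ 0.56999354 -0.16014893  0.12527128] 283.4340527577938 206.98800959232614
0.147 72 [ 0.57258511 -0.16555031  0.15106235] [ 0.56951583 -0.16373893  0.15291157] 281.69444444444446 219.98611111111111
0.155 128 [ 0.56921724 -0.1666929   0.15787049] [ 0.56930285 -0.16547983  0.15692837] 280.84375 223.515625
circle [ 0.56968561 -0.16313395] 0.014294419385061069
[ 0.56995429 -0.16145754  0.14      ]
[ 0.56851134 -0.15611489  0.16      ]
```

In the tool's units: 0.02 m / 0.75 = 0.0267, 0.0012 m / 0.75 = 0.0016.

```bash
echo '[[0.0016,0,0.0267,0,0,0],[0,0,0.0267,0,0,0],[0,0,0.0267,0,0,0],[0,0,0.0267,0,0,0],[0,0,0.0267,0,0,0],[0,0,0.02,0,0,0],[0,0,0,0,0,0],[0,0,0,0,0,0]]' | python3 -m handwheel 1.0
echo '[[0,0,0,0,0,0],[0,0,0,0,0,0],[0,0,0,0,0,0],[0,0,0,0,0,0],[0,0,0,0,0,0],[0,0,0,0,0,0],[0,0,0,0,0,0],[0,0,0,0,0,0],[0,0,0,0,0,0],[0,0,0,0,0,0]]' | python3 -m handwheel 0.0
python3 -c "
from h import *
s=robot.observe();print(s['q'],s['torque'])"
```

```text
time: 2.82
tcp_pos: [0.571, -0.1669, 0.1214]
eef_rot: [-3.139, -0.002, 1.823]
force: [-0.1, 0.3, 0.5]
gripper_width: 1.001
gripper_force: 0.0
time: 3.65
tcp_pos: [0.5718, -0.1671, 0.1224]
eef_rot: [-3.142, -0.0, 1.826]
force: [-0.7, 0.4, 0.4]
gripper_width: 0.405
gripper_force: 30.0
[-3.70484929e-01  2.00258539e-01  1.62464569e+00  6.18312599e-05
  1.31680581e+00 -6.25511875e-01] [-0.20449515 -0.0395914  -0.01721311]
```

Gripped. Turning clockwise (+rz), slowly, 1.2 rad first.

In the tool's units: 0.1 rad / 6.2832 = 0.0159.

```bash
for i in 1; do echo '[[0,0,0,0,0,0.0159],[0,0,0,0,0,0.0159],[0,0,0,0,0,0.0159],[0,0,0,0,0,0.0159],[0,0,0,0,0,0.0159],[0,0,0,0,0,0.0159],[0,0,0,0,0,0.0159],[0,0,0,0,0,0.0159],[0,0,0,0,0,0.0159],[0,0,0,0,0,0.0159],[0,0,0,0,0,0.0159],[0,0,0,0,0,0.0159]]' | python3 -m handwheel; done
python3 -c "
from h import *
s=robot.observe();print(s['q'],s['torque'])"
```

```text
time: 4.65
tcp_pos: [0.5724, -0.1674, 0.1224]
eef_rot: [3.141, -0.001, 0.621]
force: [3.2, -1.3, -2.8]
gripper_width: 0.403
gripper_force: 30.0
[-3.70440556e-01  2.00530224e-01  1.62430113e+00 -2.00607241e-06
  1.31546447e+00  5.79167116e-01] [-0.24823296 -0.53252053  0.33141832]
```

In the tool's units: 0.1 rad / 6.2832 = 0.0159.

```bash
echo '[[0,0,0,0,0,0.0159],[0,0,0,0,0,0.0159],[0,0,0,0,0,0.0159],[0,0,0,0,0,0.0159],[0,0,0,0,0,0.0159],[0,0,0,0,0,0.0159]]' | python3 -m handwheel
python3 -c "
from h import *
s=robot.observe();print(s['q'][5],s['torque'])"
echo '[[0,0,0,0,0,0.0095],[0,0,0,0,0,0.0095],[0,0,0,0,0,0.0095],[0,0,0,0,0,0]]' | python3 -m handwheel
python3 -c "
from h import *
s=robot.observe();print(s['q'][5],s['torque'])"
```

```text
time: 5.15
tcp_pos: [0.5725, -0.1677, 0.1225]
eef_rot: [3.141, -0.001, 0.021]
force: [3.6, -2.9, -3.4]
gripper_width: 0.405
gripper_force: 30.0
1.179155650926976 [-0.36945569 -0.62209613  0.29007098]
time: 5.48
tcp_pos: [0.5724, -0.1677, 0.1225]
eef_rot: [3.141, -0.001, -0.157]
force: [2.8, -3.0, -2.1]
gripper_width: 0.404
gripper_force: 30.0
1.357167828806565 [-0.41959724 -0.58619274  0.06103826]
```

In the tool's units: 0.06 rad / 6.2832 = 0.0095.

```bash
echo '[[0,0,0,0,0,0.0095],[0,0,0,0,0,0.0095],[0,0,0,0,0,0.0095]]' | python3 -m handwheel
python3 -c "
from h import *
s=robot.observe();print(s['q'][5],s['torque'])"
echo '[[0,0,0,0,0,0.0095],[0,0,0,0,0,0.0095],[0,0,0,0,0,0.0095]]' | python3 -m handwheel
python3 -c "
from h import *
s=robot.observe();print(s['q'][5],s['torque'])"
```

```text
time: 5.73
tcp_pos: [0.5723, -0.1678, 0.1225]
eef_rot: [3.141, -0.001, -0.335]
force: [3.9, -3.3, -3.3]
gripper_width: 0.405
gripper_force: 30.0
1.534947454993907 [-0.57983403 -0.6682359   0.32412849]
time: 5.98
tcp_pos: [0.5723, -0.1679, 0.1225]
eef_rot: [3.141, -0.002, -0.515]
force: [3.5, -4.3, -3.6]
gripper_width: 0.403
gripper_force: 30.0
1.7149157665176067 [-0.75035933 -0.67950392  0.6087446 ]
```

In the tool's units: 0.05 rad / 6.2832 = 0.008.

```bash
for_=1; echo '[[0,0,0,0,0,0.008],[0,0,0,0,0,0.008]]' | python3 -m handwheel
python3 -c "
from h import *
s=robot.observe();print(s['q'][5],s['torque'])"
echo '[[0,0,0,0,0,0.008],[0,0,0,0,0,0.008]]' | python3 -m handwheel
python3 -c "
from h import *
s=robot.observe();print(s['q'][5],s['torque'])"
echo '[[0,0,0,0,0,0.008],[0,0,0,0,0,0.008]]' | python3 -m handwheel
python3 -c "
from h import *
s=robot.observe();print(s['q'][5],s['torque'])"
```

```text
time: 6.15
tcp_pos: [0.5713, -0.1673, 0.1225]
eef_rot: [3.141, 0.001, -0.614]
force: [-5.5, 1.2, 3.4]
gripper_width: 0.403
gripper_force: 30.0
1.814071865519183 [0.20719531 0.86734693 0.71427211]
time: 6.32
tcp_pos: [0.5709, -0.1668, 0.1224]
eef_rot: [3.141, 0.002, -0.714]
force: [-3.6, 0.7, 4.0]
gripper_width: 0.401
gripper_force: 30.0
1.9140369838385853 [0.18673462 0.65604894 0.64799331]
time: 6.48
tcp_pos: [0.5713, -0.167, 0.1225]
eef_rot: [3.141, 0.001, -0.814]
force: [-0.1, -1.0, 1.8]
gripper_width: 0.406
gripper_force: 30.0
2.0140665834154077 [-0.16922326  0.13201375  0.69633552]
```

Torque has levelled off at about 0.7 N·m after 2.64 rad of turn. Friction alone was 0.3, so the sleeve is at its stop with the pads slipping. I'll unwind slightly and look.

In the tool's units: -0.03 rad / 6.2832 = -0.0048.

```bash
echo '[[0,0,0,0,0,-0.0048],[0,0,0,0,0,0],[0,0,0,0,0,0]]' | python3 -m handwheel
python3 -c "
from h import *
s=robot.observe();print(s['q'][5],s['torque'])
p,d=robot.grab_frame('scene');a=cv2.resize(p[190:260,190:290],None,fx=5,fy=5,interpolation=2)
w,d=robot.grab_frame('wrist')
cv2.imwrite('pics/g.png',np.hstack([cv2.resize(a,(400,300)),cv2.resize(w,(400,300))])[:,:,::-1])"
```

```text
time: 6.73
tcp_pos: [0.5716, -0.1672, 0.1225]
eef_rot: [3.141, 0.001, -0.783]
force: [-1.3, -0.2, 1.9]
gripper_width: 0.402
gripper_force: 30.0
1.9834734329052666 [0.00788458 0.35116372 0.02747472]
```

View pics/g.png

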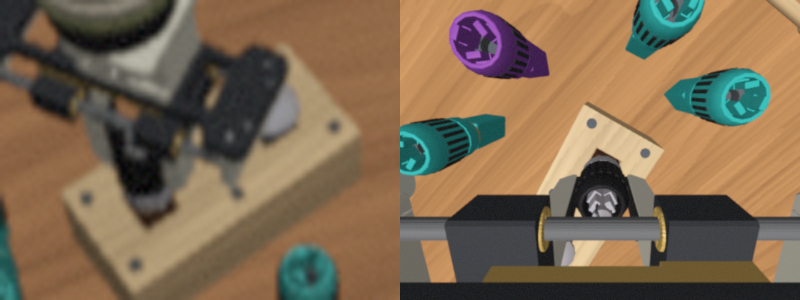

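The sleeve is held at crop (600,190) with the jaws closed on the bit, the tool is still in its pocket and the torque is relaxed. Lifting straight up 98 mm.

In the tool's units: -0.008 m / 0.75 = -0.0107, -0.006 m / 0.75 = -0.008.

```bash
echo '[[0,0,-0.0053,0,0,0],[0,0,-0.008,0,0,0],[0,0,-0.0107,0,0,0],[0,0,-0.0107,0,0,0]]' | python3 -m handwheel
echo '[[0,0,-0.0133,0,0,0],[0,0,-0.0133,0,0,0],[0,0,-0.0133,0,0,0],[0,0,-0.0133,0,0,0],[0,0,-0.0133,0,0,0],[0,0,-0.0133,0,0,0],[0,0,-0.0107,0,0,0],[0,0,-0.0053,0,0,0],[0,0,0,0,0,0],[0,0,0,0,0,0],[0,0,0,0,0,0],[0,0,0,0,0,0]]' | python3 -m handwheel
python3 -c "
from h import *
p,d=robot.grab_frame('scene');a=cv2.resize(p[150:270,170:330],(400,300),interpolation=2)
w,d=robot.grab_frame('wrist')
print(robot.observe())
cv2.imwrite('pics/l.png',np.hstack([a,cv2.resize(w,(400,300))])[:,:,::-1])"
```

```text
time: 7.17
tcp_pos: [0.5714, -0.167, 0.1487]
eef_rot: [3.141, 0.001, -0.784]
force: [-0.3, -0.9, -5.6]
gripper_width: 0.407
gripper_force: 30.0
time: 8.17
tcp_pos: [0.5714, -0.167, 0.2194]
eef_rot: [3.141, 0.002, -0.784]
force: [-0.2, -0.3, -6.4]
gripper_width: 0.407
gripper_force: 30.0
{'time': 8.2667, 'q': array([-3.70534330e-01,  1.27656300e-01,  1.52360150e+00,  2.82257145e-06,
        1.49155805e+00,  1.98448249e+00]), 'dq': array([-0.00045115, -0.00277798, -0.00347624,  0.00171646, -0.00135008,
       -0.00112956]), 'joint_torque': array([ 2.47509286e-05, -5.87266552e+01, -5.18304598e+01, -1.99660426e-02,
       -7.27823772e-02,  1.02418780e-04]), 'tcp_pos': array([ 0.57149167, -0.16708314,  0.21965985]), 'eef_rot': array([ 3.14110352e+00,  1.12114315e-03, -7.84220996e-01]), 'force': array([-0.19195715,  0.47388579, -6.09114283]), 'torque': array([0.05899551, 0.04188803, 0.01749369]), 'gripper_force': 29.998840391635895, 'gripper_width': 0.40056653323840063}
```

View pics/l.png

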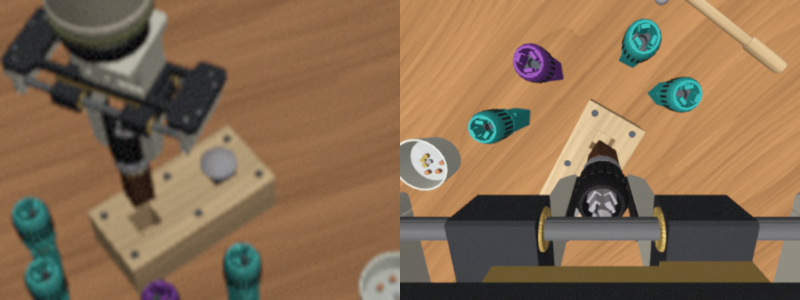

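The tool is lifted clear of the block, foot near crop (140,205). I'll check upright numerically from the brown handle and black sleeve before handing in.

Run:
```python
from h import *
p,d=robot.grab_frame("scene")
vs,us=np.mgrid[190:245,205:250];us=us.ravel();vs=vs.ravel()
P=dep2w("scene",d,us,vs)
r=np.hypot(P[:,0]-.5715,P[:,1]+.167)
for z in np.arange(.08,.25,.01):
    k=(abs(P[:,2]-z)<.005)&(r<.035)
    if k.sum()>3:print(round(z,3),k.sum(),P[k].mean(0).round(4),us[k].mean().round(1),vs[k].mean().round(1))
```

```text
0.11 9 [ 0.5821 -0.1721  0.1117] 225.3 230.0
0.12 28 [ 0.5834 -0.1705  0.1193] 225.8 228.7
0.13 25 [ 0.5835 -0.1692  0.1303] 225.8 226.4
0.14 26 [ 0.5832 -0.1712  0.1401] 224.6 224.5
0.15 24 [ 0.5834 -0.1703  0.1498] 224.5 222.5
0.16 29 [ 0.5849 -0.169   0.1596] 224.8 220.7
0.17 21 [ 0.5857 -0.1688  0.1702] 224.4 218.7
0.18 12 [ 0.5884 -0.1702  0.1825] 223.7 217.1
0.19 30 [ 0.5876 -0.1739  0.1892] 221.8 215.8
0.2 30 [ 0.5871 -0.1737  0.2008] 221.2 213.0
0.21 57 [ 0.584  -0.1735  0.2105] 220.5 209.8
0.22 63 [ 0.5859 -0.1704  0.2205] 221.5 207.7
0.23 104 [ 0.5799 -0.1743  0.2305] 218.6 203.8
0.24 61 [ 0.576  -0.1761  0.2385] 217.0 200.9
```

The handle face is vertical within about 0.02 rad over its length, and the foot is at about 0.109 m. Handing in.

```bash
python3 -c "
from station import robot
print(robot.job_done())"
```

```text
the job is handed in; nothing more can be done
None
```

I turned the sleeve clockwise to its stop (torque levelled at about 0.7 N·m), lifted the chuck straight out of the block, and handed in with it held upright and still, foot about 5 cm above the block top; the hand-in returned no verdict, and jaw force and sleeve angle were inferred, not read directly.

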